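Open the double-latched sample chamber

TASK

Open the heated sample chamber: slide its front bolt aside towards the robot until it is clear, raise the lid a few centimetres (the safety catch will not let it go further), then reach in under the raised front edge and push the orange catch across, the same way as the bolt went. Then swing the lid up at least four fifths of the way to its back stop, so that it stands steeply open, and leave it standing so, without pushing aside any of the loose things on the bench.

Things in the scene. Friction and masses are not known exactly. Their poses are not given: they have to be found in the camera images.
- chamber: Fixed grey chamber with blue lid, 195 (x) x 280 (y) mm, rim 100 mm above the bench. Origin on the bench under its centre. Its front (bolt, handle) faces the robot's right; its x points from front to back, y roughly towards the robot, z up; offsets below use these axes. A flat flange at rim height runs along the front, x -92 to -50 mm; behind it an open well. A bolt bracket juts to x -140 mm at y 75 to 140 mm, top 110 mm high.
- lid (a joint): Lid angle about the hinge at the chamber's back, rad: 0 shut, grows as the front rises, 1.45 back stop. About 0.5 kg; stiff hinge (0.8 N m friction), so it stays where it is left. Blocked at 0 while the bolt is shut; then it rises to about 0.3, where the safety catch stops it; with the catch across it swings freely. Lifting takes 5 to 9 N at the handle.
- chamber_hinge (a point): Middle of the lid's hinge axis (the axis runs along the chamber's y), 95 mm behind the chamber's origin and 104 mm above the bench.
- lid_handle (a point): Middle of the aluminium handle bar on the lid: round, 12 mm thick, 100 mm long along y, on two end posts. With the lid shut it lies 165 mm in front of the hinge axis, 62 mm above it and 32 mm above the lid's top face. It turns with the lid and can turn between the fingers.
- lid_edge (a point): Middle of the lid's lower front edge: 190 mm in front of the hinge axis and level with it when shut, 52 mm higher at 0.28 rad. The lid is a cap 284 mm wide, 30 mm high: top plate 6 mm, skirts 24 mm deep in front and at the sides. A steel tongue juts 34 mm forward at y 45 to 65 mm; a thin steel hook hangs inside at y -50 mm, 116 to 140 mm in front of the hinge, to 55 mm below it.
- bolt (a joint): Primary latch: travel of the slide bolt, m. 0 to 0.004 at the start (shut), 0.030 fully open; grows towards the chamber's +y. The lid is free of it above about 0.016. Friction about 2 N; it stays where it is put.
- bolt_knob (a point): Middle of the bolt's upright black knob, 16 mm thick, 26 mm tall (13 mm above and below this point). It stands on the flat steel bolt bar, 27 mm in front of the lid's front skirt, this point 132.5 mm above the bench. It moves with the bolt.
- catch (a joint): Safety catch: travel of the orange catch, m. 0 at the start (holding), 0.022 fully across; grows towards the chamber's +y. The lid is free of it above about 0.014. Friction about 2 N, no spring: it stays where it is pushed.
- catch_tab (a point): Middle of the orange catch's upright tab, 16 (x) x 10 (y) mm, 3 to 23 mm above the flange (this point 112.5 mm above the bench), at x -64, y -50 mm when holding. Hidden inside the shut lid; with the lid a little raised it stands in the slot below it, its front face about 14 mm behind the lid's front edge: reach it from the front with a tool leaning about 45 degrees.
- lattice_a: Bystander: printed aluminium lattice block, 34 x 34 x 50 mm, in front of the chamber. Origin under its centre.
- lattice_b: Bystander: printed steel lattice block, 34 x 34 x 36 mm, behind the chamber. Origin under its centre.
- amber_jar: Bystander: amber jar, 52 mm across, 75 mm tall, behind the chamber. Origin under its centre.
- driver: Bystander: screwdriver with yellow handle, 160 mm long, lying on the bench at the right.
- beaker: Bystander: glass cup, 64 mm across, 75 mm tall, at the far left or right. Origin under its centre.
- wash_bottle: Bystander: white bottle with red cap, 60 mm across, 140 mm tall, at the far left or right. Origin under its centre.
- dish: Bystander: low white dish, 84 mm across, 16 mm tall, in front of the chamber. Origin under its centre.

How it is judged:
On the way, in this order (a step that is already met when the one before it is completed fails the run):
1. the bolt is slid aside while the lid is still down (value of joint bolt above 0.02 m and value of joint lid below 0.1 rad), for 0.1 s.
2. the lid is raised a little, the safety catch still holding (value of joint lid between 0.15 and 0.36 rad and value of joint catch below 0.006 m), for 0.2 s.
3. the catch is pushed across under the slightly raised lid (value of joint catch above 0.014 m and value of joint lid between 0.1 and 0.45 rad), for 0.1 s.
At the end, for the whole second after the job is handed in: The lid stands at rest more than 1.1 rad open (back stop 1.45), the bolt is more than 20 mm and the catch more than 14 mm towards the chamber's +y (value of joint lid above 1.1 rad and velocity of joint lid between -0.05 and 0.05 rad/s and value of joint bolt above 0.02 m and value of joint catch above 0.014 m); the robot touches nothing.
It fails at once if a loose thing on the bench is shifted by more than 30 mm (distance of any of lattice_a, lattice_b, amber_jar, driver, beaker, wash_bottle, dish from where it was at the start of the episode above 0.03 m).
It also fails if it takes over 69 s, if anything falls off the work surface, if the arm or the gripper's body presses on something with over 40 N, if the wrist force passes 120 N, or if a joint passes its speed limit or range.

ROBOT

A 7-joint arm with a two-finger parallel gripper is mounted at the origin on the work surface. World frame = base frame: x ahead of the robot, y to its left, z up, the work surface at z = 0. Lengths are in m, angles in rad, forces in N, time in s.
With the tool pointing down it reaches from about 0.4 to 0.9 m from the base axis. Payload 5.5 kg.
Tool frame: the origin (TCP) lies midway between the tips of the shut fingers; the grasp point (between the pads) lies 19 mm behind it (manip.grasp_offset is the distance from the TCP to the grasp point, in m); z points along the fingers, x is the direction in which the jaws open and shut, and the axes are right-handed (so a half turn about z gives the same grasp; the last joint's range is limited). The gripper opens to 92 mm and grips with 3 to 60 N. Pads are 19 mm wide; open, the fingers measure 130 mm over their backs; the gripper's body (75 mm by 190 mm) begins 47 mm behind the grasp point.
Start: joints at [1.553, 0.501, -0.427, 1.55, 0.221, 1.138, -0.21], TCP at [0.18, -0.625, 0.227] pointing down, gripper open.
Joint ranges: [-2.88, 2.88], [-0.31, 2.03], [-1.54, 1.56], [0.2, 2.42], [-1.41, 4.55], [0.19, 2.02], [-2.57, 2.57]. Speed limits (rad/s): [2.57, 2.57, 3.14, 3.14, 3.14, 3.14, 3.14].

INTERFACE

Orientations are given as [roll, pitch, yaw] about the fixed x, y, z axes, in that order (R = Rz(yaw) Ry(pitch) Rx(roll)).
In Python, from bench import manip, jaws, read_state, cams gives the robot as it stands. Calls block until the motion is done:
- manip.goto(position, orientation): joint-space move of the TCP to a pose.
- manip.move_linear(position, frame=None, rate=0.15): straight line of the TCP; frame=None keeps the orientation; rate is the mean speed in m/s.
- manip.move_j(angles): joint-space move.
- jaws.gripper_to(opening, squeeze=None): finger opening in m; squeeze is the grip in N (None keeps the last); returns when the fingers have stopped.
- manip.wait(seconds).
- manip.inverse_kinematics(position, orientation): joint angles nearest the present ones, or None.
- read_state(): the state.
- cams.get_image(name): name is "scene" or "side" or "wrist"; returns (picture, depth): 420x560x3 uint8, red, green, blue; 420x560 float32, m along the optical axis (not along the pixel's ray), 0 where there is no reading.
- cams.calibration(name): a dict with "fx", "fy", "cx", "cy" (pixels), "dist_coeffs" ([k1, k2, p1, p2, k3] as OpenCV has them; the pictures are not rectified), "world_to_cam" (4x4, takes a point from world to camera coordinates). Camera axes: x right, y down, z forward; pixel columns grow to the right and rows downward; lengths in m; the calibration is good to about 2 mm. A picture is of the moment at which its call begins: read the wrist's pose just before it. calibration takes no time and is no camera call; for the wrist camera it gives the pose at the moment of the call.
A pose or a line that the arm cannot do raises manip.Unreachable and nothing moves.
- manip.job_done(): hands the job in, once; it reports no verdict.
The state is a dict: "time": time; "joints": joint angles; "qd": joint speeds; "joint_torque": joint torques, N m; "tcp_pos": TCP position; "eef_rot": TCP orientation; "wrist_force": force on the tool from outside, world axes, zero at the start; "wrist_torque": the same for the moment, N m; "grip_width": finger opening in m.
Only numpy, scipy, OpenCV 4.12 (cv2) and the standard library are available. Lean on these libraries where they do the work, as an engineer would, in place of code of your own. Each camera call takes 0.05 s, during which the arm holds its last target.

## Working session

There is one attempt and no reset: what is moved stays moved. The work goes in short steps, each a Python script; the robot and the scene stay as the last script left them, time stands still between calls to the robot, and variables do not carry over. Pictures are saved under pics/ and viewed, and the job is handed in when it is done.

```bash
ls; mkdir -p pics
python3 - <<'E'
from bench import manip,jaws,read_state,cams
import cv2
s=read_state();print(s)
for n in("scene","side","wrist"):
    c=cams.calibration(n);im,d=cams.get_image(n);print(n,c)
    cv2.imwrite(f"pics/{n}0.png",im[:,:,::-1])
E
```

```text
pics
{'time': 0.0, 'joints': array([ 1.55320445,  0.50180758, -0.42675925,  1.55144465,  0.22084094,
        1.13827341, -0.21027043]), 'qd': array([-3.80774663e-04,  6.53894800e-04, -3.71295931e-04,  1.03922996e-03,
       -8.07739919e-04, -6.82815113e-05, -6.41584346e-05]), 'joint_torque': array([ 7.92927767e-04, -5.66588044e+01, -5.81639126e+00, -2.79114372e+01,
       -6.88831578e-02,  3.06257978e-02,  1.57427039e-04]), 'tcp_pos': array([ 0.17986284, -0.62390852,  0.225703  ]), 'eef_rot': array([-3.14158196e+00,  1.87330725e-03, -1.28993192e+00]), 'wrist_force': array([-0.14300652, -0.05984448,  0.24471222]), 'wrist_torque': array([0.03812415, 0.02136082, 0.01593147]), 'grip_width': 0.09198969030976706}
scene {'fx': 397.48975595442124, 'fy': 397.48975595442124, 'cx': 279.59269357869204, 'cy': 206.94628385782116, 'dist_coeffs': array([0.01866261, 0.        , 0.        , 0.        , 0.        ]), 'world_to_cam': array([[ 0.07284067,  0.99726543, -0.01248571, -0.03322654],
       [ 0.75728751, -0.06345045, -0.64999205, -0.38445835],
       [-0.64900682,  0.03789059, -0.75983843,  1.
[... 287 characters left out ...]
 array([[ 0.97645823, -0.21452662,  0.02253131, -0.57343136],
       [-0.11418167, -0.60266846, -0.78978052,  0.15131085],
       [ 0.18300786,  0.76861503, -0.61297558,  1.26597696],
       [ 0.        ,  0.        ,  0.        ,  1.        ]])}
wrist {'fx': 324.7645859668798, 'fy': 324.7645859668798, 'cx': 279.03630452459146, 'cy': 204.1510513107017, 'dist_coeffs': array([0.01839899, 0.        , 0.        , 0.        , 0.        ]), 'world_to_cam': array([[ 0.27645927, -0.96102328, -0.00212806, -0.6497062 ],
       [-0.92622913, -0.26703914,  0.26606332, -0.03309936],
       [-0.25626132, -0.0715846 , -0.96395321,  0.39114062],
       [ 0.        ,  0.        ,  0.        ,  1.        ]])}
```

View pics/scene0.png

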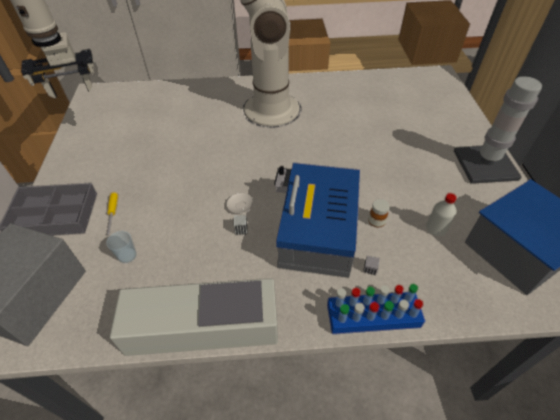

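View pics/side0.png

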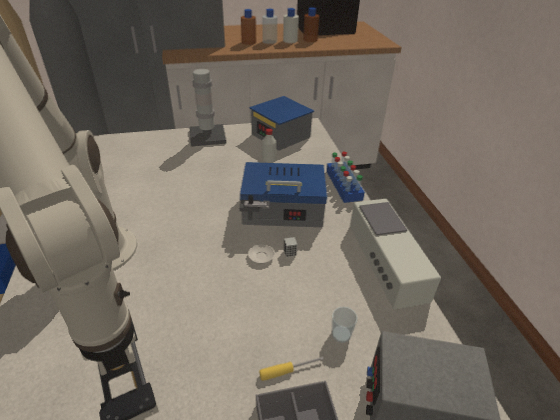

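View pics/wrist0.png

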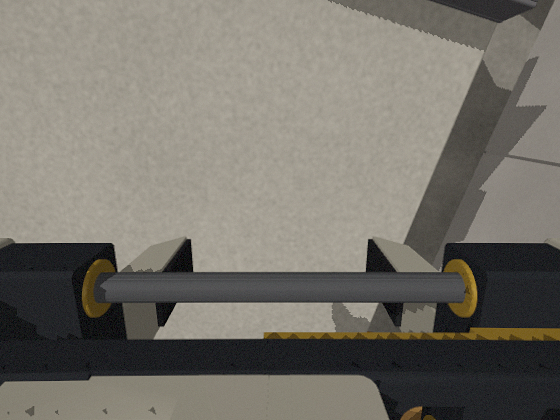

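```bash
cat > h.py <<'E'
import numpy as np,cv2
from bench import manip,jaws,read_state,cams
from scipy.spatial.transform import Rotation as Ro
def rays(n,uv,c=None):
    c=c or cams.calibration(n)
    K=np.array([[c['fx'],0,c['cx']],[0,c['fy'],c['cy']],[0,0,1]])
    p=cv2.undistortPoints(np.asarray(uv,float).reshape(-1,1,2),K,c['dist_coeffs']).reshape(-1,2)
    T=np.linalg.inv(c['world_to_cam'])
    d=np.c_[p,np.ones(len(p))]@T[:3,:3].T
    return T[:3,3],d
def onplane(n,uv,z,c=None):
    o,d=rays(n,uv,c); return o+d*((z-o[2])/d[:,2])[:,None]
def bydepth(n,uv,dep,c=None):
    o,d=rays(n,uv,c); return o+d*np.asarray(dep)[:,None]
def proj(n,P,c=None):
    c=c or cams.calibration(n);T=c['world_to_cam']
    K=np.array([[c['fx'],0,c['cx']],[0,c['fy'],c['cy']],[0,0,1]])
    return cv2.projectPoints(np.asarray(P,float).reshape(-1,1,3),cv2.Rodrigues(T[:3,:3])[0],T[:3,3],K,c['dist_coeffs'])[0].reshape(-1,2)
E
python3 - <<'E'
from h import *
for n in("scene","side"):
    im,d=cams.get_image(n)
    hsv=cv2.cvtColor(im,cv2.COLOR_RGB2HSV)
    m=((hsv[...,0]>100)&(hsv[...,0]<125)&(hsv[...,1]>130)&(d>0))
    v,u=np.nonzero(m)
    P=bydepth(n,np.c_[u,v],d[v,u])
    k=(P[:,0]>.2)&(P[:,0]<.75)&(P[:,1]>-.1)&(P[:,1]<.32)&(abs(P[:,2]-.134)<.008)
    Q=P[k]; print(n,k.sum(),np.median(Q[:,2]))
    Q2=onplane(n,np.c_[u,v][k],.134)[:,:2].astype(np.float32)
    r=cv2.minAreaRect(Q2);print(r);print(cv2.boxPoints(r))
    x0,y0,x1,y1=(210,150,400,290) if n=="scene" else (225,150,345,275)
    s=min(800/(x1-x0),600/(y1-y0))
    cv2.imwrite(f"pics/{n}_z.png",cv2.resize(im[y0:y1,x0:x1,::-1],None,fx=s,fy=s,interpolation=cv2.INTER_CUBIC)); print(s)
E
```

```text
scene 5016 0.1350444074461707
((0.618341326713562, 0.0985918641090393), (0.192270427942276, 0.28384068608283997), 76.71220397949219)
[[ 0.45812455  0.03764971]
 [ 0.7343662  -0.02758892]
 [ 0.77855814  0.15953402]
 [ 0.5023165   0.22477265]]
4.2105263157894735
side 1406 0.1336421337543387
((0.6117904782295227, 0.09493385255336761), (0.1951984167098999, 0.2752629816532135), 76.21345520019531)
[[ 0.4548657   0.03294478]
 [ 0.72219837 -0.03265188]
 [ 0.76871526  0.15692292]
 [ 0.5013826   0.22251958]]
4.8
```

```bash
sleep 1
```

```text
(no output)
```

View pics/scene_z.png

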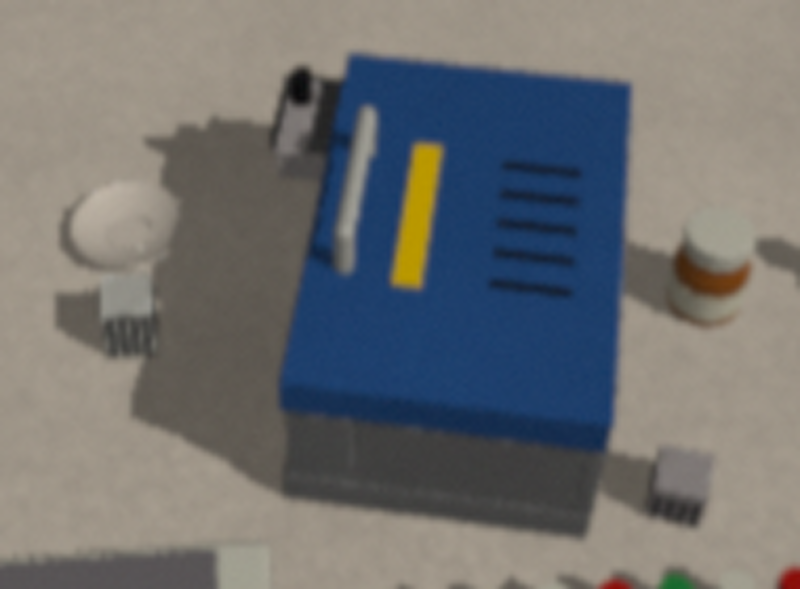

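View pics/side_z.png

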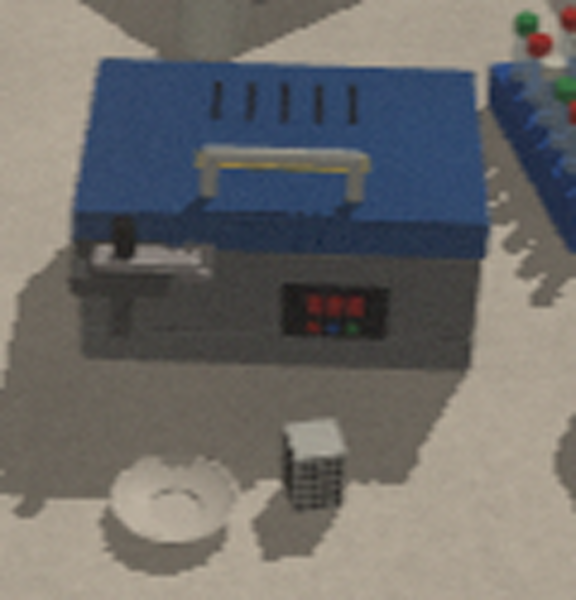

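```bash
cat >> h.py <<'E'
O=np.array([.616,.0975]);YAW=np.deg2rad(76.5)
def setpose(o,y):
    global O,YAW; O=np.array(o);YAW=y
def W(p):
    c,s=np.cos(YAW),np.sin(YAW); return np.array([O[0]+c*p[0]-s*p[1],O[1]+s*p[0]+c*p[1],p[2]])
def Cc(w):
    c,s=np.cos(YAW),np.sin(YAW); w=np.asarray(w);d=w[:2]-O; return np.array([c*d[0]+s*d[1],-s*d[0]+c*d[1],w[2]])
def ori(zc,xc):
    z=np.array(zc,float);z/=np.linalg.norm(z);x=np.array(xc,float);x/=np.linalg.norm(x)
    M=np.c_[x,np.cross(z,x),z]
    return Ro.from_matrix(Ro.from_euler('z',YAW).as_matrix()@M).as_euler('xyz')
def tri(a,b,na="scene",nb="side",ca=None,cb=None):
    o1,d1=rays(na,[a],ca);o2,d2=rays(nb,[b],cb);d1=d1[0]/np.linalg.norm(d1);d2=d2[0]/np.linalg.norm(d2)
    t=np.linalg.lstsq(np.c_[d1,-d2],o2-o1,rcond=None)[0]
    p,q=o1+t[0]*d1,o2+t[1]*d2; return (p+q)/2,np.linalg.norm(p-q)
E
python3 - <<'E'
from h import *
for nm,a,b in[("h1",(297.4,176.1),(266.7,182.9)),("h2",(291.2,212.9),(301.5,183.5))]:
    p,e=tri(a,b);print(nm,p,e,Cc(p))
for z in(.1325,):
    print("knob side",Cc(onplane("side",[(250.6,199.4)],.1325)[0]),"scene",Cc(onplane("scene",[(281.3,170)],.1325)[0]))
print("bar scene",[Cc(p).round(4) for p in onplane("scene",[(297.4,176.1),(291.2,212.9)],.168)])
print("bar side",[Cc(p).round(4) for p in onplane("side",[(266.7,182.9),(301.5,183.5)],.168)])
th=np.deg2rad(38)
T={"knob":((-.122,.1,.115),(0,0,-1),(0,1,0)),"knobUp":((-.122,.1,.22),(0,0,-1),(0,1,0)),"handle":((-.07,0,.15),(0,0,-1),(1,0,0)),"handle.28":((-.046,0,.195),(0,0,-1),(1,0,0)),
"catchpre":((-.15,-.08,.18),(np.cos(th),0,-np.sin(th)),(0,1,0)),"catch":((-.064,-.08,.111),(np.cos(th),0,-np.sin(th)),(0,1,0)),"catch2":((-.064,-.045,.111),(np.cos(th),0,-np.sin(th)),(0,1,0))}
for k in np.linspace(.3,1.3,5): T[f"up{k:.2f}"]=((.095-.165*np.cos(k),-.095,.104+.165*np.sin(k)),(np.cos(th),0,-np.sin(th)),(0,1,0))
for n,(p,z,x) in T.items():
    for sg in(1,-1):
        q=manip.inverse_kinematics(W(p),ori(z,sg*np.array(x)))
        print(n,sg,None if q is None else np.round(q,2))
E
```

```text
h1 [0.54125509 0.04362281 0.16193325] 0.0030636221597175294 [-0.06983741  0.06010232  0.16193325]
h2 [0.65701937 0.01955525 0.15543034] 0.010155777384477316 [-0.06621535 -0.05808185  0.15543034]
knob side [-0.12399647  0.10783929  0.1325    ] scene [-0.1215716   0.10887202  0.1325    ]
bar scene [array([-0.0686,  0.056 ,  0.168 ]), array([-0.0667, -0.0744,  0.168 ])]
bar side [array([-0.0805,  0.0586,  0.168 ]), array([-0.078 , -0.0536,  0.168 ])]
knob 1 [ 0.92  0.76 -1.3   2.02  0.86  1.07  2.11]
knob -1 [ 0.78  0.57 -1.05  2.03  0.63  0.91 -0.85]
knobUp 1 [ 0.97  0.49 -1.29  1.93  0.52  1.12  2.37]
knobUp -1 [ 0.97  0.49 -1.29  1.93  0.52  1.12 -0.77]
handle 1 [ 0.56  0.64 -0.91  1.74  0.57  1.05  0.79]
handle -1 [ 0.55  0.63 -0.9   1.74  0.56  1.05 -2.35]
handle.28 1 [ 0.44  0.54 -0.78  1.68  0.42  1.09  0.87]
handle.28 -1 [ 0.58  0.64 -1.02  1.68  0.59  1.16 -2.4 ]
catchpre 1 [ 0.69  0.75 -0.29  1.57 -0.74  1.19 -2.51]
catchpre -1 [ 1.12  1.01 -1.03  1.56 -0.1   1.03  0.16]
catch 1 [ 0.62  0.84 -0.37  1.63 -0.77  0.99 -2.5 ]
catch -1 [ 1.02  1.12 -1.04  1.62 -0.02  0.83  0.1 ]
catch2 1 [ 0.65  0.8  -0.39  1.73 -0.79  0.96 -2.45]
catch2 -1 [ 1.06  1.09 -1.05  1.71 -0.04  0.79  0.13]
up0.30 1 [ 0.6   0.79 -0.36  1.59 -0.77  1.05 -2.56]
up0.30 -1 [ 1.01  1.08 -1.07  1.57 -0.03  0.89  0.06]
up0.55 1 [-0.12  0.82  0.68  1.62 -1.35  1.53 -2.32]
up0.55 -1 [ 1.01  1.03 -1.11  1.57 -0.04  0.9   0.01]
up0.80 1 [-0.16  0.77  0.68  1.62 -1.34  1.52 -2.39]
up0.80 -1 [ 0.98  0.99 -1.13  1.57 -0.05  0.9  -0.04]
up1.05 1 [-0.21  0.73  0.68  1.61 -1.34  1.49 -2.45]
up1.05 -1 [ 0.94  0.95 -1.14  1.57 -0.08  0.89 -0.08]
up1.30 1 [-0.27  0.71  0.68  1.6  -1.35  1.46 -2.51]
up1.30 -1 [ 0.88  0.92 -1.13  1.56 -0.11  0.87 -0.11]
```

Run:
```python
from h import *
manip.goto(W((-.13,.06,.30)),ori((0,0,-1),(0,-1,0)))
s=read_state();print(s['time'],Cc(s['tcp_pos']),s['joints'].round(2))
c=cams.calibration("wrist");im,d=cams.get_image("wrist")
cv2.imwrite("pics/w1.png",im[:,:,::-1]);np.savez("w1.npz",im=im,d=d,T=c['world_to_cam'])
```

```text
2.75 [-0.1313281   0.05958311  0.29974722] [ 0.93  0.4  -1.2   1.75  0.39  1.26 -0.61]
```

View pics/w1.png

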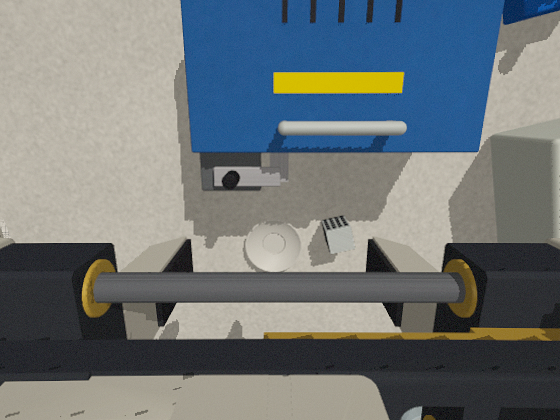

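The wrist view shows the lid front edge at v≈152 from (191) to (480), the handle bar from (278,128) to (407,128), and the knob top at (231,179).

Run:
```python
from h import *
f=np.load("w1.npz");c=cams.calibration("wrist");c['world_to_cam']=f['T']
im=f['im'];hsv=cv2.cvtColor(im,cv2.COLOR_RGB2HSV)
m=((hsv[...,0]>100)&(hsv[...,0]<125)&(hsv[...,1]>130)).astype(np.uint8)
# front edge & left/right edges: per row/col
fe=[(u,np.nonzero(m[:200,u])[0].max()) for u in range(200,470,6) if not 265<u<300]
L=[(np.nonzero(m[v])[0].min(),v) for v in range(20,145,5)]
Rr=[(np.nonzero(m[v,:495])[0].max(),v) for v in range(40,145,5)]
for nm,px in(("front",fe),("L",L),("R",Rr)):
    P=onplane("wrist",px,.134,c)
    Q=np.array([Cc(p) for p in P]);l=cv2.fitLine(P[:,:2].astype(np.float32),cv2.DIST_HUBER,0,.001,.001).ravel()
    print(nm,np.median(Q,0).round(4),np.rad2deg(np.arctan2(l[1],l[0])))
v,u=np.nonzero((hsv[190-25:195,215:250,2]<40));print("knob",u.mean()+215,v.mean()+165)
print("knob",[Cc(p).round(4) for p in onplane("wrist",[(231,179)],.1455,c)])
print("bar",[Cc(p).round(4) for p in onplane("wrist",[(279,128),(407,128)],.168,c)])
```

```text
front [-0.096  -0.0113  0.134 ] -13.442959
L [-0.0295  0.1448  0.134 ] 76.44527
R [-0.0397 -0.1364  0.134 ] 76.550186
knob 230.53465346534654 180.0
knob [array([-0.1212,  0.106 ,  0.1455])]
bar [array([-0.0719,  0.0589,  0.168 ]), array([-0.0724, -0.0522,  0.168 ])]
```

```bash
python3 - <<'E'
from h import *
o=W((-.0015,.004,0))[:2];print(o)
open('h.py','a').write(f"\nO=np.array([{o[0]:.5f},{o[1]:.5f}]);YAW=np.deg2rad(76.5)\n")
E
python3 - <<'E'
from h import *
R=ori((0,0,-1),(0,-1,0))
jaws.gripper_to(.06)
manip.goto(W((-.122,.102,.19)),R)
manip.move_linear(W((-.122,.102,.1245)),rate=.1)
s=read_state();print(s['time'],Cc(s['tcp_pos']),s['wrist_force'].round(1))
jaws.gripper_to(0.0,10)
s=read_state();print(s['time'],s['grip_width'],s['wrist_force'].round(1))
p=Cc(s['tcp_pos'])
manip.move_linear(W(p+[0,.028,0]),rate=.05)
s=read_state();print(s['time'],s['grip_width'],Cc(s['tcp_pos']),s['wrist_force'].round(1))
jaws.gripper_to(.045)
p=Cc(read_state()['tcp_pos'])
manip.move_linear(W(p+[0,0,.09]))
manip.move_linear(W((-.13,.06,.30)),rate=.3)
s=read_state();print(s['time'],s['wrist_force'].round(1))
c=cams.calibration("wrist");im,d=cams.get_image("wrist")
cv2.imwrite("pics/w2.png",im[:,:,::-1])
E
```

```text
[0.61176035 0.09697523]
4.875 [-0.12159489  0.10159273  0.12487915] [-0.2  0.7 -0.9]
5.6417 0.015514106769530541 [-1.3  0.3  1.5]
6.3583 0.01563960476803947 [-0.12199125  0.13096877  0.12446868] [0.3 1.  0.7]
8.3083 [0.8 0.8 0.3]
```

View pics/w2.png

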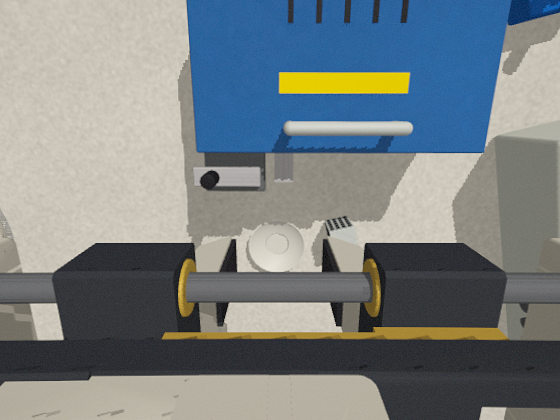

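The knob is now at (209,179) and the bolt bar has cleared the tongue at (284,165). Next I raise the lid by its handle.

Run:
```python
from h import *
R=ori((0,0,-1),(1,0,0))
manip.goto(W((-.070,0,.23)),R)
def tgt(a): return W((.095-.165*np.cos(a)+.062*np.sin(a),0,.104+.165*np.sin(a)+.062*np.cos(a)-.016))
manip.move_linear(tgt(0),rate=.1)
s=read_state();print(s['time'],Cc(s['tcp_pos']),s['wrist_force'].round(1))
jaws.gripper_to(0.0,40)
s=read_state();print(s['time'],s['grip_width'],Cc(s['tcp_pos']),s['wrist_force'].round(1))
for a in(.07,.14,.21,.265):
    manip.move_linear(tgt(a),rate=.06)
    s=read_state();print(s['time'],s['grip_width'],Cc(s['tcp_pos']).round(4),s['wrist_force'].round(1))
manip.wait(.3)
im,d=cams.get_image("side");cv2.imwrite("pics/s3.png",cv2.resize(im[130:300,150:380,::-1],None,fx=3,fy=3))
```

```text
10.4167 [-0.06957298 -0.00029106  0.15055538] [-0.4 -1.   0.3]
11.0667 0.01082597427678902 [-6.98406827e-02 -5.63678795e-05  1.50117129e-01] [-0.1  0.6  0.9]
11.425 0.010660909428923438 [-0.0651 -0.      0.1615] [ 1.5  1.2 -4.3]
11.7833 0.01055240156089559 [-5.980e-02 -1.000e-04  1.727e-01] [ 1.5  0.  -2.6]
12.1417 0.010766131743082228 [-5.360e-02 -1.000e-04  1.835e-01] [ 1.3 -0.9 -2. ]
12.45 0.010584694581083024 [-4.830e-02 -1.000e-04  1.917e-01] [ 1.  -3.9 -2. ]
```

View pics/s3.png

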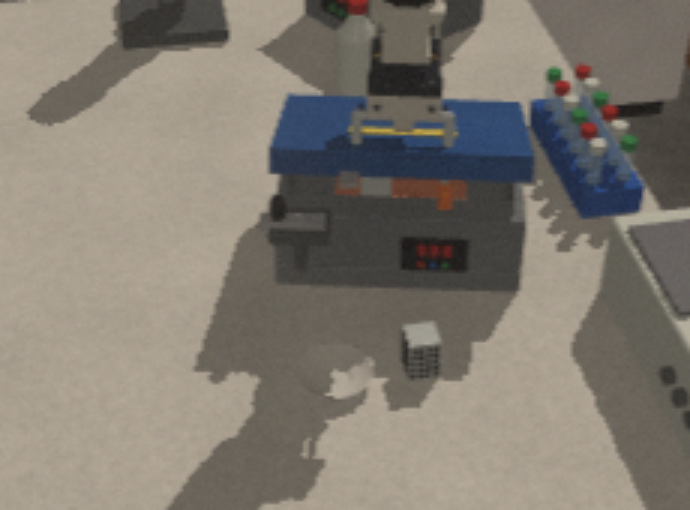

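The lid is raised, and the orange catch shows in the slot with its tab at zoom (445,197), i.e. pixel (298,195.5). I'll release the handle, go up, and look closely.

Run:
```python
from h import *
jaws.gripper_to(0.04)
p=Cc(read_state()['tcp_pos'])
manip.move_linear(W(p+[0,0,.08]),rate=.2)
manip.move_linear(W((-.19,-.05,.32)),rate=.3)
th=np.deg2rad(38)
R=ori((np.cos(th),0,-np.sin(th)),(0,-1,0))
jaws.gripper_to(0.0,20)
manip.goto(W((-.16,-.085,.195)),R)
s=read_state();print(s['time'],Cc(s['tcp_pos']),s['wrist_force'].round(1),s['joints'].round(2))
im,d=cams.get_image("side");cv2.imwrite("pics/s4.png",cv2.resize(im[130:300,150:380,::-1],None,fx=3,fy=3))
im,d=cams.get_image("wrist");cv2.imwrite("pics/w4.png",im[...,::-1])
im,d=cams.get_image("scene");cv2.imwrite("pics/c4.png",im[...,::-1])
```

```text
16.35 [-0.1589646  -0.08478424  0.19634485] [0.  0.1 0.3] [ 1.2   1.12 -1.22  1.54  0.11  1.07 -0.  ]
```

View pics/s4.png

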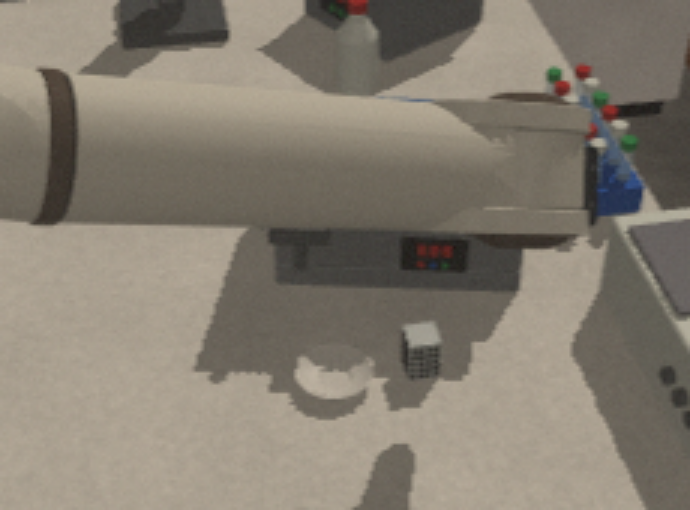

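View pics/w4.png

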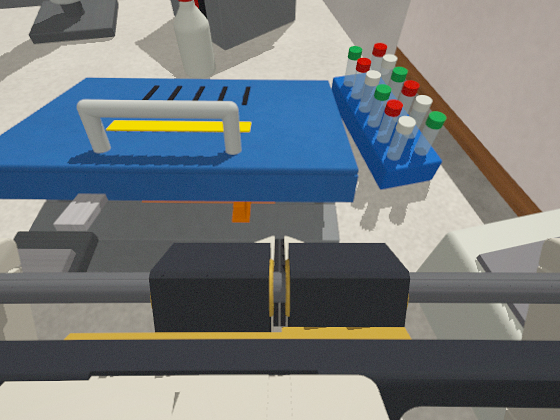

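View pics/c4.png

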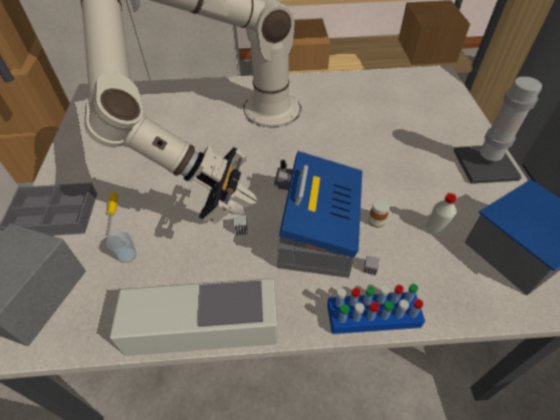

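Run:
```python
from h import *
c=cams.calibration("wrist")
def onx(uv,x):
    o,d=rays("wrist",[uv],c); oc=Cc(o); q=Cc(o+d[0])-oc; return (oc+q*(x-oc[0])/q[0]).round(4)
for n,uv,x in [("tabbot",(240,222),-.072),("tabtopL",(233,203),-.072),("tabR",(250,212),-.072),("lid edge mid",(180,199),-.087),("lid edge R",(353,202),-.087)]: print(n,onx(uv,x))
```

```text
tabbot [-0.072  -0.0493  0.0991]
tabtopL [-0.072  -0.046   0.1287]
tabR [-0.072  -0.0597  0.1154]
lid edge mid [-0.087  -0.0094  0.1535]
lid edge R [-0.087  -0.1428  0.1512]
```

Run:
```python
from h import *
manip.move_linear(W((-.145,-.087,.1736)),rate=.15)
manip.move_linear(W((-.066,-.087,.112)),rate=.08)
manip.wait(.2)
s=read_state();print(s['time'],Cc(s['tcp_pos']).round(4),s['wrist_force'].round(1))
f0=s['wrist_force'];ey=np.array([-np.sin(YAW),np.cos(YAW),0])
y=-.087
while y<-.040:
    y+=.003
    manip.move_linear(W((-.066,y,.112)),rate=.03)
    s=read_state();f=(s['wrist_force']-f0);print(round(s['time'],2),Cc(s['tcp_pos']).round(4),round(float(f@ey),1),f.round(1))
    if f@ey<-8: break
im,d=cams.get_image("wrist");cv2.imwrite("pics/w5.png",im[...,::-1])
```

```text
18.425 [-0.0665 -0.0873  0.1122] [-0.7 -0.2  1.2]
18.68 [-0.0661 -0.0837  0.112 ] -0.8 [ 1.1  0.9 -1.2]
18.93 [-0.066  -0.0807  0.1119] -0.4 [ 0.6  0.9 -1.1]
19.18 [-0.066  -0.0777  0.1119] -0.4 [ 0.4  0.1 -0.1]
19.43 [-0.066  -0.0747  0.112 ] -0.7 [ 0.7  0.2 -0.5]
19.68 [-0.066  -0.0717  0.112 ] -0.8 [ 0.5 -1.  -1.3]
19.93 [-0.0661 -0.0691  0.1121] -1.3 [ 1.3 -0.2 -1. ]
20.18 [-0.0662 -0.0663  0.1121] -2.7 [ 2.4 -1.6 -0.2]
20.43 [-0.0661 -0.063   0.1121] -2.3 [ 2.1 -1.1 -0.5]
20.68 [-0.0661 -0.0598  0.112 ] -1.4 [ 1.1 -1.3 -1.2]
20.93 [-0.066  -0.0567  0.112 ] -2.0 [ 2.  -0.4  0.1]
21.18 [-0.066  -0.0537  0.112 ] -1.9 [ 1.9 -0.1 -0.4]
21.43 [-0.066  -0.0507  0.112 ] -2.1 [ 2.1 -0.2 -0.4]
21.68 [-0.066  -0.0477  0.112 ] -1.5 [ 1.4 -0.6 -0.1]
21.93 [-0.0662 -0.0456  0.1122] -4.1 [ 4.  -1.1 -0.4]
22.18 [-0.0668 -0.0444  0.1126] -6.9 [ 6.6 -1.8 -0.3]
22.43 [-0.0674 -0.0433  0.1131] -10.6 [10.3 -2.5  0.6]
```

View pics/w5.png

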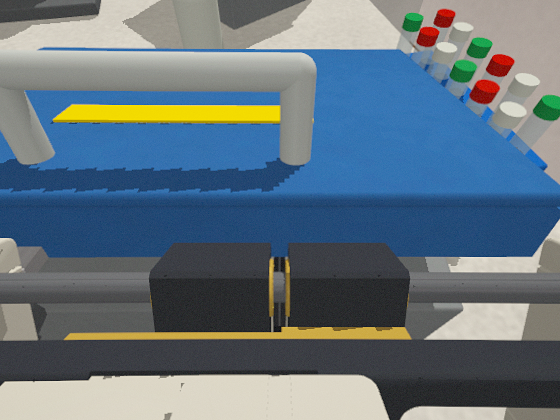

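The catch met its stop after about 22 mm of pushing. Now I plan the lift from under the front edge.

```bash
cat > sim.py <<'E'
import numpy as np
def lid(k,r,thd):
    th=np.deg2rad(thd);d=np.array([np.cos(th),-np.sin(th)]);n=np.array([np.sin(th),np.cos(th)])
    t=np.array([-r*np.cos(k),r*np.sin(k)])
    F=[];lab=[]
    for s in np.linspace(0,.066,40):
        for w in(-.0095,.0095):F.append(t-d*s+n*w);lab.append(('f',round(s,3),w))
    for w in np.linspace(-.0095,.0095,9):F.append(t+n*w);lab.append(('tip',0,round(w,3)))
    for s in np.linspace(.066,.2,60):
        for w in(-.0375,.0375):F.append(t-d*s+n*w);lab.append(('BODY',round(s,3),w))
    F=np.array(F)
    for a in np.arange(.2,1.46,.005):
        u=np.array([-np.cos(a),np.sin(a)]);w=np.array([np.sin(a),np.cos(a)])
        R=F@u;H=F@w
        pen=((R<.190)&(H>.024))|((R<.190)&(R>.184)&(H>0))
        pen&=(R>0)&(H<.06)
        if not pen.any():
            hk=(R<.142)&(H>-.055)
            return a,last,[lab[i] for i in np.nonzero(hk)[0] if lab[i][0]=='BODY'][:1]
        last=lab[np.nonzero(pen)[0][0]]
    return None,last,None
if __name__=="__main__":
  for r in(.165,.175):
   for T in ((38,38),(38,20),(38,10)):
    print(r,T)
    for k in np.linspace(.15,1.35,9):
      th=T[0]+(T[1]-T[0])*(k-.15)/1.2
      try:print(round(k,2),lid(k,r,th))
      except Exception as e: print(k,'free')
E
python3 sim.py
python3 - <<'E'
from h import *
for T in((38,38),(38,20),(38,10)):
  for k in np.linspace(.15,1.35,9):
    th=np.deg2rad(T[0]+(T[1]-T[0])*(k-.15)/1.2)
    q=manip.inverse_kinematics(W((.095-.17*np.cos(k),-.09,.104+.17*np.sin(k))),ori((np.cos(th),0,-np.sin(th)),(0,-1,0)))
    print(T,round(k,2),None if q is None else np.round(q,2))
E
```

```text
0.165 (38, 38)
0.15 (np.float64(0.2800000000000001), ('f', np.float64(0.032), 0.0095), [])
0.3 (np.float64(0.4050000000000002), ('f', np.float64(0.029), 0.0095), [])
0.45 (np.float64(0.5300000000000002), ('f', np.float64(0.022), 0.0095), [])
0.6 (np.float64(0.6600000000000004), ('f', np.float64(0.02), 0.0095), [])
0.7500000000000001 free
0.9000000000000001 free
1.05 free
1.2000000000000002 free
1.35 free
0.165 (38, 20)
0.15 (np.float64(0.2800000000000001), ('f', np.float64(0.032), 0.0095), [])
0.3 (np.float64(0.3950000000000002), ('f', np.float64(0.025), 0.0095), [])
0.45 (np.float64(0.5200000000000002), ('f', np.float64(0.02), 0.0095), [])
0.6 (np.float64(0.6500000000000004), ('f', np.float64(0.019), 0.0095), [])
0.7500000000000001 free
0.9000000000000001 free
1.05 free
1.2000000000000002 free
1.35 free
0.165 (38, 10)
0.15 (np.float64(0.2800000000000001), ('f', np.float64(0.032), 0.0095), [])
0.3 (np.float64(0.3950000000000002), ('f', np.float64(0.027), 0.0095), [])
0.45 (np.float64(0.5150000000000003), ('f', np.float64(0.02), 0.0095), [])
0.6 (np.float64(0.6400000000000003), ('f', 
[... 2205 characters left out ...]
89 -0.05]
(38, 20) 1.05 [ 1.08  1.22 -1.33  1.6   0.01  0.87 -0.06]
(38, 20) 1.2 [ 1.06  1.24 -1.35  1.61 -0.01  0.84 -0.06]
(38, 20) 1.35 [ 1.04  1.26 -1.37  1.62 -0.02  0.8  -0.05]
(38, 10) 0.15 [ 1.08  1.18 -1.17  1.59  0.15  0.88 -0.03]
(38, 10) 0.3 [ 1.1   1.2  -1.21  1.59  0.12  0.9  -0.02]
(38, 10) 0.45 [ 1.12  1.22 -1.24  1.59  0.09  0.91 -0.01]
(38, 10) 0.6 [ 1.13  1.24 -1.28  1.59  0.06  0.91 -0.01]
(38, 10) 0.75 [ 1.13  1.27 -1.31  1.59  0.03  0.91  0.  ]
(38, 10) 0.9 [ 1.12  1.3  -1.34  1.6   0.    0.89  0.01]
(38, 10) 1.05 [ 1.11  1.33 -1.37  1.6  -0.02  0.87  0.02]
(38, 10) 1.2 [ 1.09  1.37 -1.39  1.61 -0.04  0.83  0.04]
(38, 10) 1.35 [ 1.07  1.42 -1.41  1.62 -0.06  0.8   0.06]
```

```bash
sed -i 's/np.arange(.2,1.46,.005)/np.arange(max(.2,k-.25),1.6,.005)/' sim.py; python3 sim.py
```

```text
0.165 (38, 38)
0.15 (np.float64(0.2800000000000001), ('f', np.float64(0.032), 0.0095), [])
0.3 (np.float64(0.4050000000000002), ('f', np.float64(0.029), 0.0095), [])
0.45 (np.float64(0.5300000000000004), ('f', np.float64(0.022), 0.0095), [])
0.6 (np.float64(0.6600000000000004), ('f', np.float64(0.02), 0.0095), [])
0.75 (np.float64(0.7950000000000004), ('f', np.float64(0.019), 0.0095), [])
0.9 (np.float64(0.9300000000000004), ('f', np.float64(0.019), 0.0095), [])
1.05 (np.float64(1.0650000000000004), ('f', np.float64(0.017), 0.0095), [])
1.2 (np.float64(1.2000000000000004), ('f', np.float64(0.017), 0.0095), [])
1.35 (np.float64(1.334999999999995), ('f', np.float64(0.017), 0.0095), [])
0.165 (38, 20)
0.15 (np.float64(0.2800000000000001), ('f', np.float64(0.032), 0.0095), [])
0.3 (np.float64(0.3950000000000002), ('f', np.float64(0.025), 0.0095), [])
0.45 (np.float64(0.5200000000000004), ('f', np.float64(0.02), 0.0095), [])
0.6 (np.float64(0.6500000000000004), ('f', np.float64(0.019), 0.0095), [])
0.75 (np.float64(0.7800000000000004), ('f', np.float64(0.019), 0.0095), [])
0.9 (np.float64
[... 2362 characters left out ...]
, [])
0.175 (38, 10)
0.15 (np.float64(0.25000000000000006), ('f', np.float64(0.02), 0.0095), [])
0.3 (np.float64(0.37500000000000017), ('f', np.float64(0.014), 0.0095), [])
0.45 (np.float64(0.5100000000000003), ('f', np.float64(0.01), 0.0095), [])
0.6 (np.float64(0.6500000000000004), ('f', np.float64(0.008), 0.0095), [])
0.75 (np.float64(0.7900000000000004), ('f', np.float64(0.007), 0.0095), [])
0.9 (np.float64(0.9300000000000004), ('f', np.float64(0.005), 0.0095), [])
1.05 (np.float64(1.0800000000000003), ('f', np.float64(0.003), 0.0095), [])
1.2 (np.float64(1.2150000000000003), ('f', np.float64(0.003), 0.0095), [])
1.35 (np.float64(1.3649999999999944), ('f', np.float64(0.002), 0.0095), [])
```

Run:
```python
from h import *
p=Cc(read_state()['tcp_pos'])
manip.move_linear(W((-.066,-.09,.112)),rate=.06)
s=read_state();f0=s['wrist_force'];print(s['time'],f0.round(1))
for k in np.r_[.15,.25,.4:1.31:.15]:
    th=np.deg2rad(38-18*(k-.15)/1.2)
    manip.move_linear(W((.095-.165*np.cos(k),-.09,.104+.165*np.sin(k))),ori((np.cos(th),0,-np.sin(th)),(0,-1,0)),rate=.05)
    s=read_state();f=s['wrist_force']-f0
    print(round(s['time'],2),round(k,2),Cc(s['tcp_pos']).round(4),f.round(1),flush=True)
    if np.linalg.norm(f)>30: print("stop");break
for n in("scene","wrist"):
    im,d=cams.get_image(n);cv2.imwrite(f"pics/{n}6.png",im[...,::-1])
```

```text
23.475 [ 0.4 -0.6 -0.7]
23.96 0.15 [-0.0688 -0.0899  0.1287] [-3.1 -1.3 -0.9]
24.44 0.25 [-0.0645 -0.0898  0.1454] [-2.9 -0.  -2.9]
25.08 0.4 [-0.0565 -0.0901  0.1694] [-1.8  0.8 -1.8]
25.73 0.55 [-0.0452 -0.09    0.1912] [-1.4  1.2 -2.8]
26.37 0.7 [-0.0307 -0.09    0.2111] [-1.   1.5 -4.1]
27.01 0.85 [-0.0133 -0.0899  0.2284] [ 0.3  1.4 -6.8]
27.65 1.0 [ 0.0065 -0.0899  0.2434] [ 0.7  3.5 -5.2]
28.29 1.15 [ 0.0283 -0.09    0.2554] [-0.1  2.4 -3.4]
28.93 1.3 [ 0.0511 -0.0905  0.2637] [-0.3  0.5 -1. ]
```

View pics/scene6.png

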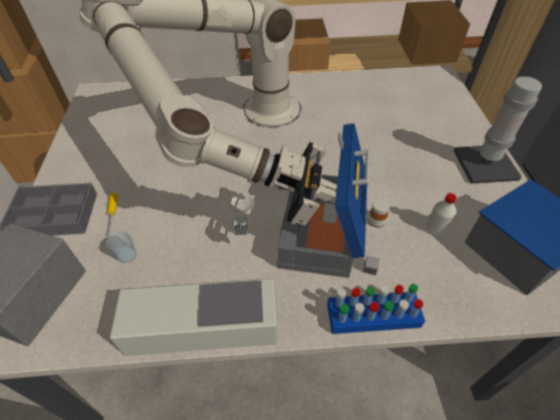

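View pics/wrist6.png

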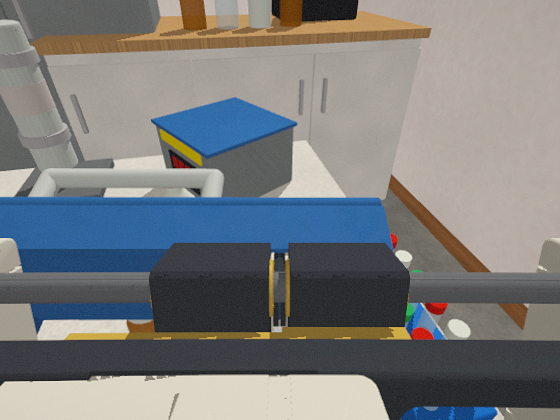

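Run:
```python
from h import *
p=Cc(read_state()['tcp_pos'])
manip.move_linear(W(p+[-.06,0,-.012]),rate=.08)
manip.move_linear(W(p+[-.20,0,.03]),rate=.2)
s=read_state();print(s['time'],s['wrist_force'].round(1))
c=cams.calibration("wrist");
for n in("scene","side","wrist"):
    im,d=cams.get_image(n);cv2.imwrite(f"pics/{n}7.png",im[...,::-1])
    hsv=cv2.cvtColor(im,cv2.COLOR_RGB2HSV)
    m=((hsv[...,0]>100)&(hsv[...,0]<125)&(hsv[...,1]>120)&(d>0));v,u=np.nonzero(m)
    P=np.array([Cc(q) for q in bydepth(n,np.c_[u,v],d[v,u],c if n=="wrist" else None)])
    k=(P[:,2]>.15)&(abs(P[:,1])<.15)&(abs(P[:,0])<.2);Q=P[k]
    if k.sum()>50: print(n,k.sum(),Q[np.argmax(Q[:,2])],np.percentile(Q,[2,50,98],axis=0).round(3).tolist(),np.polyfit(Q[:,0],Q[:,2],1))
```

```text
30.825 [ 0.2  0.4 -0.3]
scene 2312 [ 0.06355706 -0.10158674  0.29701948] [[0.039, -0.143, 0.155], [0.066, -0.076, 0.275], [0.11, 0.122, 0.295]] [-2.03030494  0.391871  ]
side 624 [ 0.05311545 -0.04525375  0.29541255] [[0.035, -0.135, 0.19], [0.052, -0.026, 0.286], [0.092, 0.132, 0.294]] [-1.54668645  0.35924823]
wrist 21890 [ 0.05726074 -0.13602392  0.29462592] [[0.034, -0.139, 0.155], [0.073, 0.006, 0.24], [0.102, 0.138, 0.293]] [-2.02056467  0.37878632]
```

View pics/scene7.png

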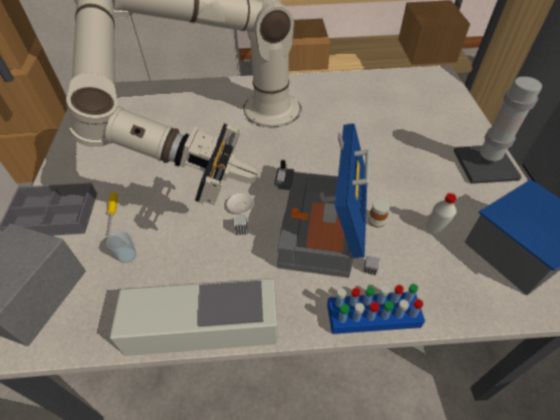

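View pics/wrist7.png

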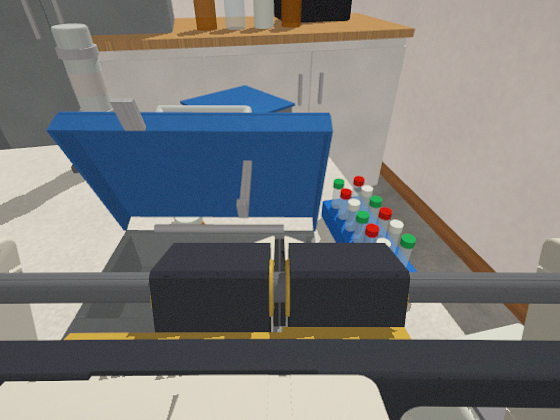

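Run:
```python
from h import *
a=cv2.imread("pics/scene0.png");b=cv2.imread("pics/scene7.png")
hsv=cv2.cvtColor(b,cv2.COLOR_BGR2HSV)
m=(hsv[...,0]>5)&(hsv[...,0]<15)&(hsv[...,1]>200)&(hsv[...,2]>120)
v,u=np.nonzero(m[195:240,280:325]);print(len(u))
P=np.array([Cc(p) for p in onplane("scene",np.c_[u+280,v+195],.11)]);print(P.min(0),P.max(0),P.mean(0))
print("lattice/knob","knob",Cc(onplane("scene",[(282,168)],.14)[0]))
o=np.hstack([a[150:290,210:400],b[150:290,210:400]]);cv2.imwrite("pics/cmp.png",cv2.resize(o,None,fx=2.1,fy=2.1,interpolation=cv2.INTER_CUBIC))
```

```text
7
[-0.06819019 -0.03349334  0.11      ] [-0.04201509 -0.01904422  0.11      ] [-0.06195696 -0.02295275  0.11      ]
lattice/knob knob [-0.11810026  0.10561261  0.14      ]
```

View pics/cmp.png

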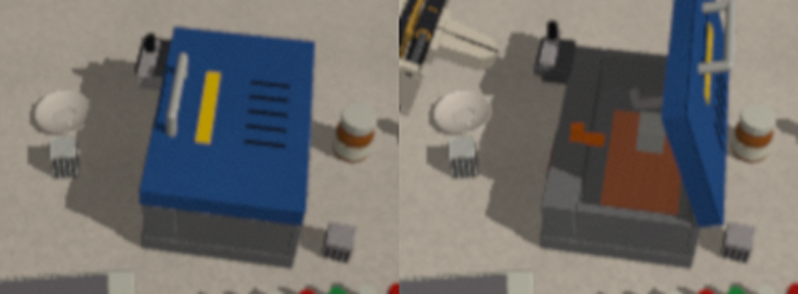

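Run:
```python
from h import *
for f in("scene0","scene7"):
    g=cv2.imread(f"pics/{f}.png").max(2)[155:185,272:292].astype(float)
    w=np.clip(45-g,0,None);v,u=np.mgrid[155:185,272:292];uv=((w*u).sum()/w.sum(),(w*v).sum()/w.sum())
    print(f,uv,Cc(onplane("scene",[uv],.1355)[0]))
for f in("side0","side7"):
    g=cv2.imread(f"pics/{f}.png").max(2)[190:208,236:262].astype(float)
    w=np.clip(45-g,0,None);v,u=np.mgrid[190:208,236:262];uv=((w*u).sum()/max(w.sum(),1),(w*v).sum()/max(w.sum(),1))
    print(f,uv,Cc(onplane("side",[uv],.1325)[0]))
```

```text
scene0 (np.float64(282.3980815347722), np.float64(172.19424460431654)) [-0.11504666  0.09348231  0.1355    ]
scene7 (np.float64(284.8217821782178), np.float64(169.66776677667767)) [-0.10980773  0.104669    0.1355    ]
side0 (np.float64(250.5), np.float64(199.3955223880597)) [-0.12249311  0.10415777  0.1325    ]
side7 (np.float64(0.0), np.float64(0.0)) [2.65441809 2.54260269 0.1325    ]
```

View pics/side7.png

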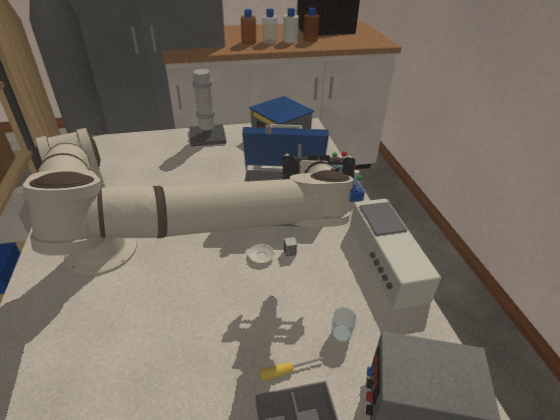

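The knob masks were polluted by the bracket's shadow, so I'll check the bolt from above with the wrist camera.

Run:
```python
from h import *
p=Cc(read_state()['tcp_pos'])
manip.move_linear(W(p+[-.04,0,.06]),rate=.2)
manip.goto(W((-.16,.06,.34)),ori((0,0,-1),(0,-1,0)))
manip.wait(.3)
c=cams.calibration("wrist");im,d=cams.get_image("wrist");cv2.imwrite("pics/w8.png",im[...,::-1]);np.savez("w8.npz",im=im,d=d,T=c['world_to_cam'])
print(read_state()['time'],read_state()['wrist_force'].round(1))
```

```text
32.775 [-0.1  0.2 -0.6]
```

View pics/w8.png

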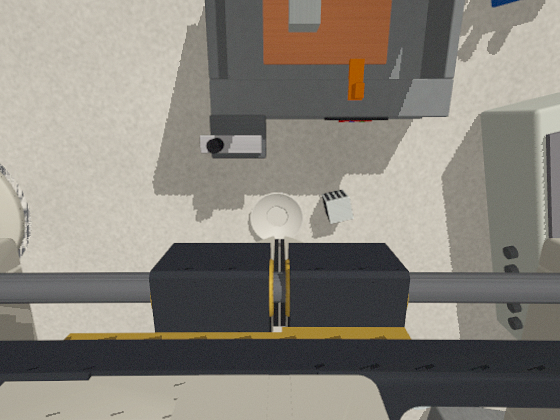

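Run:
```python
from h import *
c=cams.calibration("wrist")
print("knob",Cc(onplane("wrist",[(215,144)],.1455,c)[0]),"tab",Cc(onplane("wrist",[(355,92)],.123,c)[0]))
f=np.load("w1.npz");c['world_to_cam']=f['T'];print("knob at start",Cc(onplane("wrist",[(231,179)],.1455,c)[0]))
```

```text
knob [-0.11977164  0.1278849   0.1455    ] tab [-0.0661824 -0.0235867  0.123    ]
knob at start [-0.11967018  0.10202763  0.1455    ]
```

The wrist view puts the knob at (215,144), which is 26 mm from its start. The tab is at (355,92), about 24 mm across. Handing in.

Run:
```python
from h import *
manip.job_done();print(read_state()['time'])
```

```text
the job is handed in; nothing more can be done
the job is handed in; nothing more can be done
```

The chamber is open, and I handed the job in shortly after 32.8 s on the robot's clock (limit 69 s). No verdict is reported, so these are my own last checks:

- **Bolt:** I gripped the knob and slid it towards the robot. The wrist camera puts it 26 mm from where it started (more than 20 mm needed).
- **First lift:** I raised the lid by its handle to about 0.26 rad, estimated from the lid edge in the wrist picture, while the catch still held.
- **Catch:** I pushed it across with the closed fingers leaning 38° until it hit its stop, after about 22 mm by the force readings. The wrist camera puts the tab about 24–26 mm from its start. That is slightly more than the 22 mm full travel, so within pixel error.
- **Lid:** I swung it up from under the front edge and then backed away. Camera depth puts it at about 1.25–1.29 rad (more than 1.1 needed). It stayed where I left it.
- **Robot contact:** The arm was clear of everything, with wrist force under 1 N.
- **Loose things:** The dish, both lattice blocks and the amber jar look unmoved in a close before-and-after comparison. I only glanced at the driver, beaker and wash bottle in the full pictures.

One check failed: my first look at the bolt with the scene and side cameras. A shadow spoiled the scene reading (it showed only about 11 mm), and the arm hid the knob from the side camera. I repeated it from above with the wrist camera and used that value.

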